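Slide a sample puck along the rail into the corner pocket

TASK

A large round sample puck lies loose on the metal positioning stage. With the fingertips, push it across to the long rail well before it gets to the corner pocket, then slide it along the rail, keeping it against the rail, into the pocket until it sits against both the rail and the end stop. Keep it flat on the stage the whole time, never lifted, and leave the small puck and the glassware and plastic ware around the stage where they are.

Things in the scene. Friction and masses are not known exactly. Their poses are not given: they have to be found in the camera images.
- stage: Positioning stage, fixed: aluminium deck 150 mm (x) by 310 mm (y), 10 mm thick, on the bench. Origin at the centre of its underside; deck surface at z = 10 mm. Stage x points across to the rail (roughly away from the robot), stage y along the rail toward the pocket (roughly to the robot's left); turned up to 0.45 rad. Flat screw heads stand 3 mm above the steel parts and the deck's two front corners.
- rail_face (a point): Middle of the rail's inner face at deck height: x = +60 mm, y = 0 in the stage frame, axes as the stage. The steel rail runs the full length of the far edge, 14 mm wide, 10 mm high above the deck.
- stop_face (a point): End stop's inner face at deck height, midway between rail and keeper: x = +32 mm, y = +140 mm in the stage frame, axes as the stage. Steel bar, 14 mm thick, 10 mm high above the deck, from the rail to x = -9 mm.
- keeper_nose (a point): Tip of the keeper jaw's rounded nose at deck height: x = -2 mm, y = +105 mm in the stage frame, axes as the stage. The keeper is parallel to the rail, 14 mm wide, 10 mm high, from here to the stop, inner face at x = +5 mm. Rail, stop and keeper form the pocket, 55 mm wide, open toward -y and above.
- pocket_seat (a point): Point on the deck surface where the centre of the large puck's underside lies when it touches both rail and end stop: x = +35 mm, y = +115 mm, z = +10 mm in the stage frame; axes as the stage.
- puck: Large sample puck, the one to move: round dark steel disc with a pale pressed sample in its top, 50 mm diameter, 14 mm thick, about 0.11 kg, loose on the deck; its ground steel slides easily on deck and rail (friction about 0.25). Origin at the centre of its underside. It starts clear of the rail (25 to 50 mm gap) and well short of the pocket.
- small_puck: Small sample puck of the same make, 32 mm diameter, 14 mm thick, loose on the deck near its front edge on the pocket's half. Origin at the centre of its underside. Leave it where it is.
- beaker: Small clear beaker, 54 mm wide, 69 mm tall, standing on the bench left of the stage. Origin at the centre of its underside. Leave it.
- petri: Petri dish with lid, 91 mm across, 15 mm high, on the bench behind the stage. Origin at the centre of its underside. Leave it.
- dropper_bottle: White dropper bottle, 37 mm across, 133 mm tall, on the bench behind the stage to the left. Origin at the centre of its underside. Leave it.
- tumbler: Clear disposable cup, 75 mm across, 72 mm tall, on the bench right of the stage. Origin at the centre of its underside. Leave it.
Mind the look-alikes: they are no part of the job. Leave any pink, red or turquoise look-alike of the puck alone.

How it is judged:
By the outcome, as a careful person would: the job done as asked, in the order asked, and still so for the second after the job is handed in, with the robot touching nothing.
It also fails if it takes over 45 s, if anything falls off the work surface, if the arm or the gripper's body presses on something with over 40 N, if the wrist force passes 120 N, or if a joint passes its speed limit or range.

ROBOT

A 6-joint arm with a two-finger parallel gripper is mounted at the origin on a cart in front of the work surface, level with it; the furniture and walls round the work are solid. World frame = base frame: x ahead of the robot, y to its left, z up, the work surface at z = 0. Lengths are in mm, angles in rad, forces in N, time in s.
With the tool pointing down it reaches from about 350 to 775 mm from the base axis. Payload 7.3 kg.
Tool frame: the origin (TCP) lies midway between the tips of the shut fingers; the grasp point (between the pads) lies 19 mm behind it; z points along the fingers, y is the line along which they close (so a half turn about z gives the same grasp; the last joint's range is limited). The gripper opens to 92 mm and grips with 3 to 60 N. Pads are 19 mm wide; open, the fingers measure 130 mm over their backs; the gripper's body (75 mm by 190 mm) begins 47 mm behind the grasp point.
Start: joints at [0.962, 0.342, 1.524, -0, 1.275, -0.146], TCP at [234.378, 469.8, 226.741] pointing down, gripper open.
Joint ranges: [-2.53, 2.53], [-0.77, 2.02], [0.04, 2.7], [-1, 4.14], [0.28, 2.66], [-3.11, 3.11]. Speed limits (rad/s): [2.57, 2.57, 3.14, 3.14, 3.14, 3.14].

INTERFACE

Orientations are given as [roll, pitch, yaw] about the fixed x, y, z axes, in that order (R = Rz(yaw) Ry(pitch) Rx(roll)).
In Python, from plant import readout, vision, order, models gives the robot as it stands. The module is installed in compiled form; this text tells all that it offers.
- The arm moves only by the tool step_arm, never from a script. Its argument "series" is text: rows parted by semicolons, each of 7 numbers parted by spaces: the gripper's target within -1 to 1 (shut at 1, half-way at 0, fully open at -1), then the shift along the tool's x, y, z each as a share of 80 mm, from -1 to 1, then the turn, a rotation vector about the tool's x, y, z each as a share of 2 pi rad, from -1 to 1. In form: jaw x y z ax ay az; .... A call has 1 to 20 rows; each row is the pose to reach, as a shift and turn from the pose commanded when the call began, along the tool's axes at that moment, turning the shorter way round; what a row does not reach only later rows make up. A row lasts 1/10 s, in which the tool goes at most 50 mm and 8.59 degrees, less where a joint would pass 70% of its speed; a pose out of reach is approached as far as the arm can. A call with a number of a shift or a turn outside -1 to 1 is refused whole. A call with a gripper value outside its range is refused whole. The fingers move at their own pace and stop on an object; the grip force is fixed at half the most. Time passes only in rows, so rows that repeat a pose let the fingers close. It gives the time, the measured TCP pose, the force, the opening and the grip force at its end, in the units of the state.
- readout.get_obs(): the state, without advancing time (a new reading comes with each control period).
- vision.capture(name): name is "side" or "top"; returns a dict with "frame" (480x640x3 uint8, red, green, blue), "depth" (480x640 float32, mm along the optical axis (not along the pixel's ray), 0 where there is no reading), "fovy" (degrees; the focal length in pixels is half the picture's height over the tangent of half this angle, whatever the lens; pixels are square), "cx", "cy" (the principal point, pixels), "rvec" (rotation vector, rad) and "tvec" (3), from world to camera coordinates, as OpenCV has them. Camera axes: x right, y down, z forward; pixel columns grow to the right and rows downward; lengths in mm; the calibration is good to about 2 mm. A picture is of the moment at which its call begins.
- order.close_job(): hands the job in; it is judged then, once.
Trained networks look in a picture, given as the dict that the camera call returned (one of the last four; its "shot" number tells which), for a name from the list of things; names that differ only in an ending like _2 or _b are one class to them, and where a whole thing is asked for, a point or a joint stands for the part that bears it (a point fixed in the world has none). Each returns a list of dicts, best first, with "p" (0 to 1); they miss things now and then, are a little off and sometimes report something else, mostly with a low value. They report only what shows in the picture. A call takes as long as a camera call. They do not tell look-alikes from the thing itself.
- models.look_for(picture, thing): "position" ([column, row] in pixels, amid what is visible of it).
- models.pinpoint(picture, thing): "position" ([column, row] in pixels: a listed point, or the origin of a listed thing).
The state is a dict: "time": time; "joint_positions": joint angles; "dq": joint speeds; "tau": joint torques, N m; "tool_pos": TCP position; "tcp_rot": TCP orientation; "contact_force": force on the tool from outside, world axes, zero at the start; "moment": the same for the moment, N m; "grip_width": finger opening in mm; "finger_force": force on a finger pad.
Only numpy, scipy, OpenCV 4.12 (cv2) and the standard library are available. Lean on these libraries where they do the work, as an engineer would, in place of code of your own. Each camera call takes 0.05 s, during which the arm holds its last target. There are 200 camera calls.

## Working session

There is one attempt and no reset: what is moved stays moved. The work goes in short steps, Python scripts to look and compute and a tool call to move; the robot and the scene stay as the last step left them, time stands still between calls to the robot, and variables do not carry over. Pictures are saved under pics/ and viewed, at most 10 in all, crops included, and the job is handed in when it is done.

Besides the shell and the picture viewer there is one more tool, called after "Emit:" as name(argument=value, ...) on one line, values as JSON. step_arm: Moves the arm, as the interface text tells. Shift numbers are shares of 80 mm and turn numbers shares of 2 pi rad, none past 1 either way. Its arguments: {"type":"object","properties":{"series":{"type":"string"}},"required":["series"]}

```bash
mkdir -p pics; cat > h.py <<'E'
import numpy as np, cv2
from plant import readout, vision, order, models
def cam(n):
    p=vision.capture(n); R,_=cv2.Rodrigues(np.array(p["rvec"],float)); p["R"]=R; p["t"]=np.array(p["tvec"],float).ravel()
    p["f"]=240/np.tan(np.radians(p["fovy"])/2); return p
def ray(p,uv,z):
    d=p["R"].T@np.array([(uv[0]-p["cx"])/p["f"],(uv[1]-p["cy"])/p["f"],1]); o=-p["R"].T@p["t"]
    return (o+d*(z-o[2])/d[2])
def proj(p,X):
    c=p["R"]@np.array(X,float)+p["t"]; return c[:2]/c[2]*p["f"]+[p["cx"],p["cy"]]
def save(p,n): cv2.imwrite("pics/"+n,p["frame"][:,:,::-1])
E
python3 - <<'E'
from h import *
o=readout.get_obs(); print(o["time"],o["tool_pos"],o["tcp_rot"],o["grip_width"])
for n in("top","side"):
    p=cam(n); save(p,n+"0.png"); print(n,p["fovy"],p["cx"],p["cy"],-p["R"].T@p["t"])
    for k,z in dict(stage=0,rail_face=10,stop_face=10,keeper_nose=10,pocket_seat=10,puck=10,small_puck=10,beaker=0,petri=0,dropper_bottle=0,tumbler=0).items():
        for r in models.pinpoint(p,k)[:3]: print(k,round(r["p"],2),np.round(r["position"]),np.round(ray(p,r["position"],z)[:2],1))
E
```

```text
0.0 [234.12135113 469.4495936  226.03124788] [-3.14005878e+00 -2.39250082e-04  2.67883826e+00] 91.7752504082772
top 56.99236902487099 318.38731228746764 233.44444895586938 [ 513.21293106  -44.54414576 1278.09474702]
stage 0.95 [346. 247.] [ 587.2 -128.1]
rail_face 0.92 [346. 226.] [ 647.5 -131.2]
stop_face 0.83 [300. 233.] [632.5   1.9]
stop_face 0.52 [307. 230.] [639.8 -18.7]
keeper_nose 0.97 [307. 245.] [596.5 -15.4]
pocket_seat 0.68 [306. 231.] [636.4 -15.8]
puck 0.8 [422. 224.] [ 648.1 -349.3]
puck 0.69 [305. 229.] [642.6 -12.2]
puck 0.61 [359. 182.] [ 775.6 -172.9]
small_puck 0.68 [372. 247.] [ 585.2 -202.5]
small_puck 0.5 [317. 259.] [555.8 -45.3]
beaker 0.77 [207. 285.] [490.7 274.3]
petri 0.67 [248. 179.] [795.2 152.7]
dropper_bottle 0.8 [186. 212.] [701.9 332.4]
tumbler 0.94 [445. 302.] [ 423.4 -408.3]
side 55.28783395451585 314.12353410420155 240.71193423524923 [ 568.68165826 -895.16368486  584.56953777]
stage 0.89 [302. 275.] [ 595.1 -126.7]
rail_face 0.87 [328. 272.] [ 647.2 -130.2]
rail_face 0.63 [286. 246.] [560.  -27.9]
stop_face 0.84 [318. 234.] [637.5  19.3]
keeper_nose 0.86 [302. 244.] [597.1 -23.5]
pocket_seat 0.72 [318. 240.] [634.3  -8.9]
puck 0.77 [222. 321.] [ 444.3 -269.5]
puck 0.74 [303. 296.] [ 593.1 -206.1]
puck 0.7 [342. 352.] [ 652.8 -353.4]
small_puck 0.63 [284. 250.] [555.7 -45.1]
petri 0.74 [375. 210.] [794.7 148.5]
petri 0.68 [321. 242.] [ 6.423e+02 -1.000e-01]
dropper_bottle 0.73 [337. 182.] [712.3 321.7]
tumbler 0.95 [201. 382.] [ 424.1 -398.3]
tumbler 0.63 [320. 239.] [641.2  12.4]
```

View pics/top0.png

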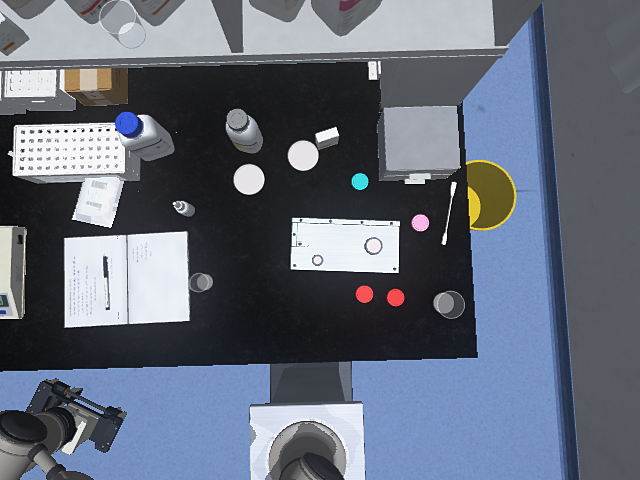

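View pics/side0.png

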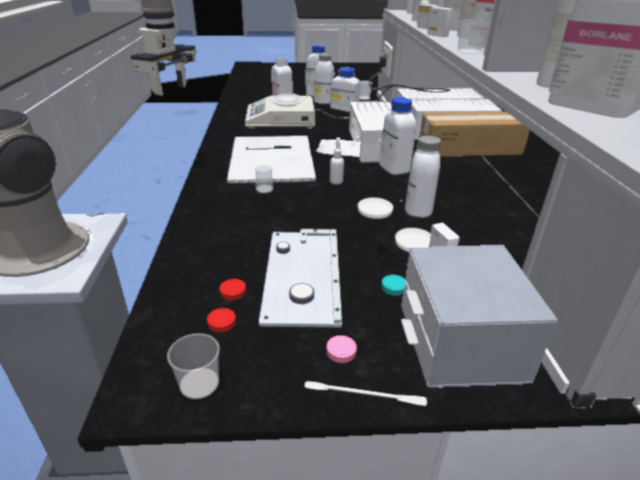

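```bash
cat >> h.py <<'E'
def boxpts(x0,x1,y0,y1,z0,z1): return np.array([[x,y,z] for x in(x0,x1) for y in(y0,y1) for z in(z0,z1)],float)
BOX=[boxpts(-75,75,-155,155,0,10),boxpts(60,75,-155,155,10,20),boxpts(-9,75,140,155,10,20)]
def S2W(s,P):
    c,n=np.cos(s[2]),np.sin(s[2]); P=np.atleast_2d(P).astype(float); 
    return np.c_[c*P[:,0]-n*P[:,1]+s[0], n*P[:,0]+c*P[:,1]+s[1], P[:,2]]
def W2S(s,X):
    d=np.array(X[:2])-s[:2]; c,n=np.cos(s[2]),np.sin(s[2]); return np.array([c*d[0]+n*d[1],-n*d[0]+c*d[1]])
def render(p,s,polys):
    m=np.zeros((480*4,640*4),np.uint8)
    for B in polys:
        h=cv2.convexHull(np.array([proj(p,X) for X in S2W(s,B)],np.float32)).reshape(-1,2)
        cv2.fillConvexPoly(m,np.round((h+.5)*4*16).astype(np.int32),255,shift=4)
    return cv2.resize(m,(640,480),interpolation=cv2.INTER_AREA)/255.
E
cat > fit.py <<'E'
from h import *
from scipy.optimize import minimize
P=[cam("top"),cam("side")]; s0=np.array([588,-128,-.04])
M=[]
for p in P:
    hull=render(p,s0,BOX)>0.3
    near=cv2.dilate(hull.astype(np.uint8),np.ones((13,13)))
    g=p["frame"].min(2)
    m=((g>70)&(near>0)).astype(np.uint8)
    cs,_=cv2.findContours(m,cv2.RETR_EXTERNAL,cv2.CHAIN_APPROX_NONE); c=max(cs,key=cv2.contourArea)
    f=np.zeros_like(m); cv2.drawContours(f,[c],-1,1,-1)
    M.append(f.astype(float)); 
def cost(s,w): return sum(np.abs(render(P[i],s,BOX)-M[i]).sum() for i in w)
sim=s0+np.array([[0,0,0],[8,0,0],[0,8,0],[0,0,.05]])
for w in([0],[1],[0,1]):
    r=minimize(cost,s0,args=(w,),method="Nelder-Mead",options=dict(initial_simplex=sim,xatol=.01,fatol=.05)); print(w,r.x,r.fun,M[0].sum())
s=r.x; np.save("s.npy",s)
for p,n,a in zip(P,("topc","sidec"),((280,205,130,80),(250,220,110,115))):
    q=p["frame"][:,:,::-1].copy(); x,y,w,h=a
    k=6; q=cv2.resize(q[y:y+h,x:x+w],None,fx=k,fy=k,interpolation=cv2.INTER_CUBIC)
    for X in S2W(s,[[60,-155,10],[60,140,10],[-9,140,10],[-2,105,10],[-75,-155,10],[-75,155,10]]):
        u=(proj(p,X)-[x,y]+.5)*k; cv2.circle(q,tuple(int(v) for v in u),4,(0,0,255),1)
    cv2.imwrite(f"pics/{n}.png",q[:600,:800])
E
python3 fit.py
```

```text
[0] [ 5.94244224e+02 -1.23990764e+02 -6.05549666e-02] 105.17647058823529 5637.0
[1] [ 5.93728157e+02 -1.24657745e+02 -5.54426180e-02] 188.49019607843138 5637.0
[0, 1] [ 5.94198395e+02 -1.24189497e+02 -6.05232112e-02] 298.9843137254902 5637.0
```

View pics/topc.png

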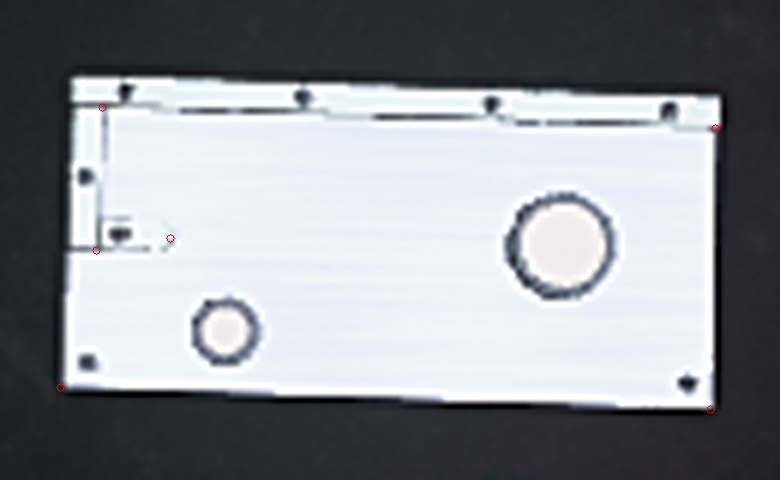

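View pics/sidec.png

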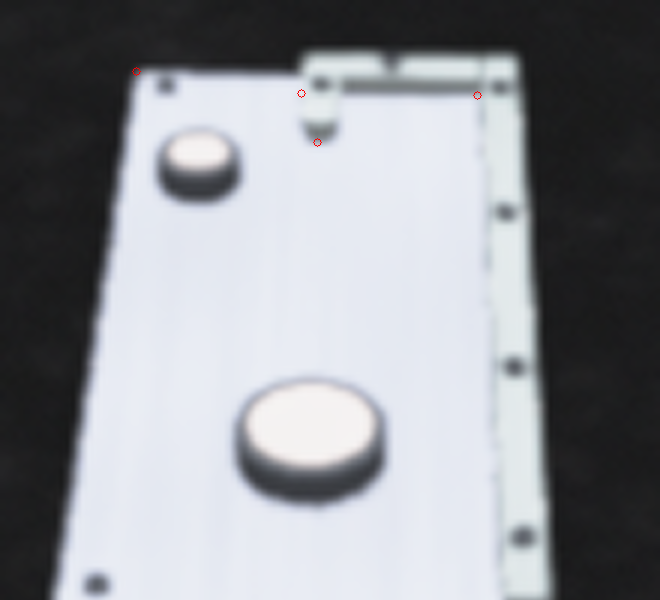

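```bash
cat >> h.py <<'E'
def puck(p,guess,r=25):
    """pale disc centroid: grow from the guess within dark ring"""
    u=proj(p,guess); g=p["frame"]; hsv=g.astype(int); m=((hsv[:,:,0]-hsv[:,:,2]>0)&(g.min(2)>120)).astype(np.uint8)
    n,l,st,c=cv2.connectedComponentsWithStats(m,connectivity=4)
    i=[k for k in range(1,n) if st[k,4]>25]; k=min(i,key=lambda k:np.hypot(*(c[k]-u)))
    return ray(p,c[k],24)[:2],st[k,4]
E
python3 - <<'E'
from h import *
s=np.load("s.npy")
for n in("top","side"):
    p=cam(n)
    for g in ([590,-203,24],[556,-45,24]):
        w,a=puck(p,g); print(n,w,a,"stage",W2S(s,w))
o=readout.get_obs();print(o["tool_pos"],o["tcp_rot"],o["joint_positions"])
E
```

```text
top [ 589.60887311 -205.9787795 ] 145 stage [  0.36601024 -81.91713127]
top [552.60847762 -44.47801557] 41 stage [-46.33521709  77.04991369]
side [ 589.90855438 -206.07157061] 229 stage [  0.67075539 -81.99162588]
side [553.8230194 -45.3120438] 47 stage [-45.07245185  76.29087564]
[234.36983212 469.80659357 226.78279278] [ 3.14141731e+00 -2.28330946e-05  2.67877753e+00] [ 9.61991670e-01  3.41921803e-01  1.52409523e+00  5.02745301e-05
  1.27540547e+00 -1.46004162e-01]
```

Emit:
step_arm(series="1 -1 -0.8 0 0 0 0.218;1 -1 -0.8 0 0 0 0.218;1 -1 -0.8 0 0 0 0.218;1 -1 -0.8 0 0 0 0.218;1 -1 -0.8 0 0 0 0.218;1 -1 -0.8 0 0 0 0.218;1 -1 -0.8 0 0 0 0.218;1 -1 -0.8 0 0 0 0.218;1 -1 -0.8 0 0 0 0.218;1 -1 -0.8 0 0 0 0.218")

```text
time: 2.4
tool_pos: [277.4, 376.8, 226.8]
tcp_rot: [3.142, -0.0, 1.307]
contact_force: [0.7, 0.3, -0.0]
grip_width: 16.2
finger_force: 0.0
```

```bash
cat >> h.py <<'E'
def go(st,z):
    """tool shift (mm) from now to stage point st, TCP height z"""
    from scipy.spatial.transform import Rotation as Ro
    s=np.load("s.npy"); o=readout.get_obs(); R=Ro.from_euler("xyz",o["tcp_rot"]).as_matrix()
    T=S2W(s,[[st[0],st[1],z]])[0]; d=R.T@(T-o["tool_pos"])
    print("t",o["time"],"tcp",np.round(o["tool_pos"],1),"stage",np.round(W2S(s,o["tool_pos"]),1),"rot",np.round(o["tcp_rot"],3),"F",np.round(o["contact_force"],1),"to",np.round(T,1),"shift",np.round(d,1),"share",np.round(d/80,3),"grip",o["grip_width"])
E
python3 -c "
from h import *; go((-57.3,-70.3),80)"
```

```text
t 2.4 tcp [277.4 376.8 226.8] stage [-346.5  480.9] rot [ 3.142 -0.     1.307] F [ 0.7  0.3 -0. ] to [ 532.8 -190.9   80. ] shift [-481.5  394.6  146.7] share [-6.018  4.932  1.834] grip 16.186593816859848
```

Emit:
step_arm(series="1 -1 0.8 0 0 0 0;1 -1 0.8 0 0 0 0;1 -1 0.8 0 0 0 0")

```text
time: 2.7
tool_pos: [320.1, 279.2, 226.8]
tcp_rot: [3.141, 0.001, 1.308]
contact_force: [-0.6, 0.4, -0.5]
grip_width: 0.4
finger_force: 0.0
```

Emit:
step_arm(series="1 -1 0.8 0 0 0 0;1 -1 0.8 0 0 0 0;1 -1 0.8 0 0 0 0")

```text
time: 3.0
tool_pos: [361.6, 185.4, 226.9]
tcp_rot: [3.14, 0.001, 1.306]
contact_force: [-0.1, -0.5, 0.7]
grip_width: 0.4
finger_force: 0.0
```

Emit:
step_arm(series="1 -1 0.8 0 0 0 0;1 -1 0.8 0 0 0 0;1 -1 0.8 0 0 0 0")

```text
time: 3.3
tool_pos: [402.8, 91.9, 226.9]
tcp_rot: [3.14, 0.001, 1.306]
contact_force: [-1.1, 0.9, -0.1]
grip_width: 0.8
finger_force: 0.0
```

Emit:
step_arm(series="1 -1 0.8 0 0 0 0;1 -1 0.8 0 0 0 0;1 -1 0.8 0 0 0 0")

```text
time: 3.6
tool_pos: [443.9, -1.4, 226.7]
tcp_rot: [3.14, 0.001, 1.307]
contact_force: [0.4, 0.8, 0.1]
grip_width: 0.0
finger_force: 0.0
```

Emit:
step_arm(series="1 -1 0.8 0 0 0 0;1 -1 0.8 0 0 0 0;1 -1 0.8 0 0 0 0")

```text
time: 3.9
tool_pos: [484.9, -94.8, 226.4]
tcp_rot: [3.14, 0.001, 1.308]
contact_force: [0.1, 1.5, -0.5]
grip_width: 0.6
finger_force: 0.0
```

Emit:
step_arm(series="1 -1 0.8 1 0 0 0;1 -1 0.8 1 0 0 0;1 -1 0.8 1 0 0 0;1 -1 0.8 1 0 0 0")

```text
time: 4.3
tool_pos: [523.7, -185.6, 143.5]
tcp_rot: [-3.136, -0.002, 1.309]
contact_force: [-0.7, 0.6, 0.2]
grip_width: 0.8
finger_force: 0.0
```

```bash
python3 -c "
from h import *; go((-57.3,-70.3),80)"
```

```text
t 4.3 tcp [ 523.7 -185.6  143.5] stage [-66.6 -65.6] rot [-3.136e+00 -2.000e-03  1.309e+00] F [-0.7  0.6  0.2] to [ 532.8 -190.9   80. ] shift [-2.9 10.4 63.4] share [-0.036  0.13   0.793] grip 0.7903098797045955
```

Emit:
step_arm(series="1 0 0.05 0.8 0 0 0;1 0 0.05 0.8 0 0 0;1 0 0.05 0.8 0 0 0;1 0 0.05 0.8 0 0 0")

```text
time: 4.7
tool_pos: [528.6, -185.6, 83.9]
tcp_rot: [3.141, -0.0, 1.311]
contact_force: [-0.2, 0.6, 0.8]
grip_width: 0.2
finger_force: 0.0
```

```bash
python3 -c "
from h import *; p=cam('side'); save(p,'s1.png'); go((-57.3,-70.3),14)
q=p['frame'][140:340,180:430,::-1]; cv2.imwrite('pics/s1c.png',cv2.resize(q,None,fx=3,fy=3,interpolation=cv2.INTER_CUBIC))"
```

```text
t 4.75 tcp [ 529.  -186.2   84.5] stage [-61.3 -65.8] rot [3.139 0.    1.311] F [-0.   0.2  0.3] to [ 532.8 -190.9   14. ] shift [-3.6  4.7 70.5] share [-0.045  0.058  0.881] grip 0.5568066207367075
```

View pics/s1c.png

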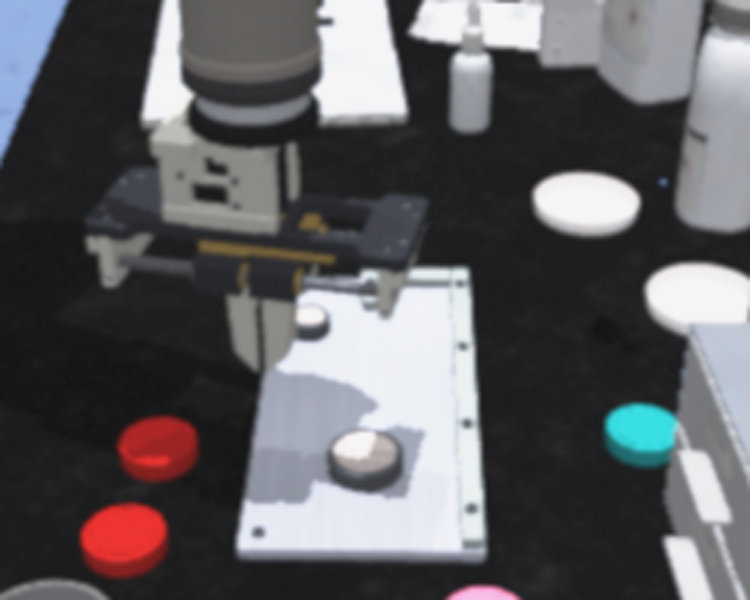

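Emit:
step_arm(series="1 -0.045 0.06 0.88 0 0 0;1 -0.045 0.06 0.88 0 0 0;1 -0.045 0.06 0.88 0 0 0;1 -0.045 0.06 0.88 0 0 0")

```text
time: 5.15
tool_pos: [532.6, -191.9, 13.7]
tcp_rot: [3.139, 0.0, 1.309]
contact_force: [0.0, -0.2, 0.1]
grip_width: 0.2
finger_force: 0.0
```

Emit:
step_arm(series="1 0 0.08 0 0 0 0;1 0 0.16 0 0 0 0;1 0 0.22 0 0 0 0;1 0 0.27 0 0 0 0;1 0 0.32 0 0 0 0;1 0 0.37 0 0 0 0;1 0 0.42 0 0 0 0;1 0 0.42 0 0 0 0")

```text
time: 5.95
tool_pos: [564.7, -200.8, 12.3]
tcp_rot: [3.141, 0.0, 1.309]
contact_force: [-0.2, -0.2, 0.3]
grip_width: 0.6
finger_force: 0.4
```

```bash
cat > look.py <<'E'
from h import *; import sys
s=np.load("s.npy"); st=[float(a) for a in sys.argv[1:3]]; g=S2W(s,[[st[0],st[1],24]])[0]
for n in sys.argv[3:]:
    p=cam(n); w,a=puck(p,g); print(n,"puck",np.round(W2S(s,w),1),a)
go(st,14)
if n=="side":
    q=p["frame"][140:340,180:430,::-1]; cv2.imwrite("pics/last.png",cv2.resize(q,None,fx=3,fy=3,interpolation=cv2.INTER_CUBIC))
E
python3 look.py 8 -83 top side
```

```text
top puck [ 30.3 -74.7] 210
side puck [ 15.6 -84.8] 229
t 6.05 tcp [ 564.1 -200.6   12.1] stage [-25.4 -78.1] rot [-3.141 -0.     1.309] F [0.1 0.7 0.5] to [ 597.2 -207.5   14. ] shift [ 1.9 33.7 -2. ] share [ 0.023  0.422 -0.024] grip 0.39146808516526216
```

View pics/last.png

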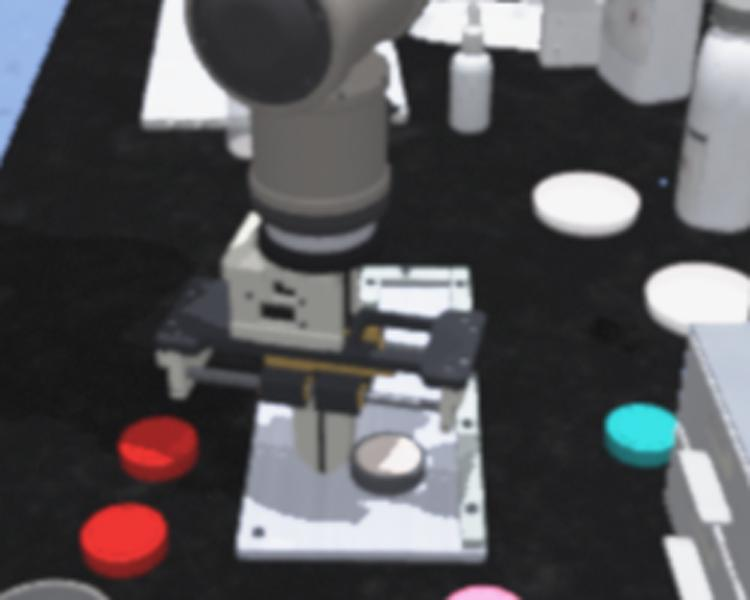

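Emit:
step_arm(series="1 0 0.06 -0.02 0 0 0;1 0 0.12 -0.02 0 0 0;1 0 0.17 -0.02 0 0 0;1 0 0.2 -0.02 0 0 0;1 0 0.22 -0.02 0 0 0;1 0 0.23 -0.02 0 0 0;1 0 0.24 -0.02 0 0 0")

```text
time: 6.75
tool_pos: [582.6, -205.5, 13.9]
tcp_rot: [-3.141, -0.0, 1.309]
contact_force: [0.1, -0.2, 1.6]
grip_width: 0.0
finger_force: 0.5
```

```bash
python3 look.py 35 -89 side
```

```text
side puck [ 32.4 -88.6] 230
t 6.8 tcp [ 582.8 -205.6   13.9] stage [ -6.5 -82. ] rot [ 3.142 -0.     1.309] F [-1.1  0.6  0.9] to [ 623.8 -215.1   14. ] shift [ 1.4 42.1 -0.1] share [ 0.018  0.526 -0.001] grip 0.4802239486858516
```

Emit:
step_arm(series="1 0 0.01 0 0 0 0;1 0 0.02 0 0 0 0;1 0 0.03 0 0 0 0;1 0 0.03 0 0 0 0")

```text
time: 7.2
tool_pos: [585.2, -206.3, 13.9]
tcp_rot: [3.141, -0.0, 1.309]
contact_force: [-0.1, -0.1, 0.2]
grip_width: 0.3
finger_force: 0.2
```

Emit:
step_arm(series="1 0 0.01 0 0 0 0;1 0 0.01 0 0 0 0")

```text
time: 7.4
tool_pos: [585.9, -206.4, 13.9]
tcp_rot: [3.141, -0.0, 1.309]
contact_force: [-0.6, 0.3, 0.4]
grip_width: 0.6
finger_force: 0.4
```

```bash
python3 look.py 35 -89 side
```

```text
side puck [ 35.4 -89.1] 227
t 7.45 tcp [ 585.8 -206.4   13.9] stage [ -3.4 -82.6] rot [ 3.142 -0.     1.309] F [-0.8 -0.  -0.2] to [ 623.8 -215.1   14. ] shift [ 1.4 38.9 -0.1] share [ 0.018  0.486 -0.001] grip 0.8933266813308185
```

No contact force yet; continue in small steps.

Emit:
step_arm(series="1 0 0.01 0 0 0 0;1 0 0.01 0 0 0 0")

```text
time: 7.65
tool_pos: [586.2, -206.5, 13.8]
tcp_rot: [-3.141, -0.0, 1.309]
contact_force: [-1.7, 0.4, 0.3]
grip_width: 0.4
finger_force: 1.0
```

Emit:
step_arm(series="1 0 0.01 0 0 0 0;1 0 0.01 0 0 0 0")

```text
time: 7.85
tool_pos: [586.6, -206.6, 13.7]
tcp_rot: [-3.14, -0.0, 1.309]
contact_force: [-4.5, 1.1, 1.8]
grip_width: 0.7
finger_force: 2.4
```

```bash
python3 look.py 35 -89 side
```

```text
side puck [ 25.2 -83.4] 354
t 7.9 tcp [ 586.6 -206.6   13.7] stage [ -2.6 -82.7] rot [-3.14  -0.     1.309] F [-4.9  0.8  2.3] to [ 623.8 -215.1   14. ] shift [ 1.3 38.1 -0.4] share [ 0.017  0.476 -0.005] grip 0.46844205554170365
```

Emit:
step_arm(series="1 0 -0.1 0 0 0 0;1 0 -0.3 0 0 0 0;1 0 -0.3 -0.6 0 0 0;1 0 -0.3 -0.6 0 0 0;1 0 -0.3 -0.6 0 0 0")

```text
time: 8.4
tool_pos: [565.3, -201.2, 63.5]
tcp_rot: [3.137, 0.001, 1.309]
contact_force: [-0.4, -0.2, 0.3]
grip_width: 0.1
finger_force: 0.0
```

```bash
python3 look.py 35 -89 side;python3 -c "
from h import *; go((25,-134),62)"
```

```text
side puck [ 35.1 -89. ] 229
t 8.45 tcp [ 564.5 -200.7   62.3] stage [-25.  -78.2] rot [3.14  0.    1.309] F [-0.2  0.3 -0.2] to [ 623.8 -215.1   14. ] shift [ 1.4 60.9 48.4] share [0.018 0.761 0.605] grip 0.8386602800720542
t 8.45 tcp [ 564.5 -200.7   62.3] stage [-25.  -78.2] rot [3.14  0.    1.309] F [-0.2  0.3 -0.2] to [ 611.  -259.5   62. ] shift [-44.7  60.2   0.4] share [-0.558  0.752  0.005] grip 0.8386602800720542
```

```bash
python3 -c "
from h import *
p=cam('side'); v,u=np.mgrid[0:480:2,0:640:2]; d=p['depth'][v,u]
C=np.stack([(u-p['cx'])/p['f']*d,(v-p['cy'])/p['f']*d,d],-1).reshape(-1,3); W=(C-p['t'])@p['R']
k=(d.ravel()>0)&(W[:,0]>650)&(W[:,0]<900)&(W[:,1]<-150)&(W[:,1]>-500)&(W[:,2]>35)
print(np.percentile(W[k],[0,2,10,50,100],axis=0).round())"
```

```text
[[ 650. -430.   35.]
 [ 772. -428.   40.]
 [ 781. -427.   58.]
 [ 827. -387.  136.]
 [ 900. -190.  172.]]
```

Emit:
step_arm(series="1 -0.56 0.75 0 0 0 0;1 -0.56 0.75 0 0 0 0;1 -0.56 0.75 0 0 0 0;1 -0.56 0.75 0.3 0 0 0;1 -0.56 0.75 0.6 0 0 0;1 -0.56 0.75 0.6 0 0 0;1 -0.56 0.75 0.6 0 0 0")

```text
time: 9.2
tool_pos: [609.6, -258.5, 12.6]
tcp_rot: [-3.139, -0.001, 1.309]
contact_force: [-0.3, 0.3, 0.1]
grip_width: 0.5
finger_force: 0.0
```

```bash
python3 look.py 35 -89 side; python3 -c "
from h import *; go((26,81),14)"
```

```text
side puck [  32.7 -126.8] 123
t 9.25 tcp [ 609.7 -258.6   13. ] stage [  23.7 -133.2] rot [-3.140e+00 -1.000e-03  1.309e+00] F [0.1 0.6 0.8] to [ 623.8 -215.1   14. ] shift [45.6  2.3 -1. ] share [ 0.57   0.029 -0.012] grip 0.3893664121742714
t 9.25 tcp [ 609.7 -258.6   13. ] stage [  23.7 -133.2] rot [-3.140e+00 -1.000e-03  1.309e+00] F [0.1 0.6 0.8] to [625.1 -44.9  14. ] shift [210.4 -40.5  -0.7] share [ 2.63  -0.506 -0.009] grip 0.3893664121742714
```

View pics/last.png

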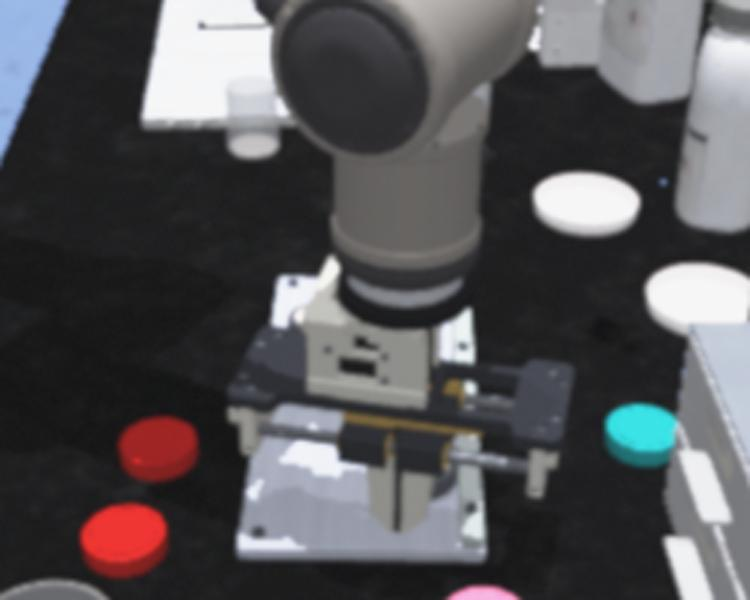

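Emit:
step_arm(series="1 0.06 0.04 -0.01 0 0 0;1 0.12 0.03 -0.01 0 0 0;1 0.18 0.02 -0.01 0 0 0;1 0.24 0.005 -0.01 0 0 0;1 0.3 -0.01 -0.01 0 0 0;1 0.36 -0.02 -0.01 0 0 0;1 0.42 -0.035 -0.01 0 0 0;1 0.48 -0.045 -0.01 0 0 0;1 0.54 -0.06 -0.01 0 0 0;1 0.6 -0.07 -0.01 0 0 0;1 0.66 -0.085 -0.01 0 0 0;1 0.72 -0.095 -0.01 0 0 0;1 0.78 -0.11 -0.01 0 0 0;1 0.84 -0.12 -0.01 0 0 0;1 0.9 -0.135 -0.01 0 0 0;1 0.9 -0.135 -0.01 0 0 0")

```text
time: 10.85
tool_pos: [618.7, -186.2, 14.6]
tcp_rot: [-3.141, -0.0, 1.31]
contact_force: [0.1, -0.5, -0.0]
grip_width: 0.5
finger_force: 0.0
```

```bash
python3 look.py 35 -29 top side; python3 -c "
from h import *; go((28,81),14)"
```

```text
top puck [ 24.7 -21.2] 91
side puck [ 39.4 -45.2] 149
t 10.95 tcp [ 618.8 -186.9   14.7] stage [ 28.3 -61.1] rot [ 3.142 -0.     1.309] F [-0.3 -0.7 -0.9] to [ 627.4 -155.3   14. ] shift [32.8  0.2  0.7] share [0.41  0.002 0.009] grip 0.38722602529683403
t 10.95 tcp [ 618.8 -186.9   14.7] stage [ 28.3 -61.1] rot [ 3.142 -0.     1.309] F [-0.3 -0.7 -0.9] to [627. -45.  14.] shift [139.2 -28.6   0.7] share [ 1.739 -0.358  0.009] grip 0.38722602529683403
```

View pics/last.png

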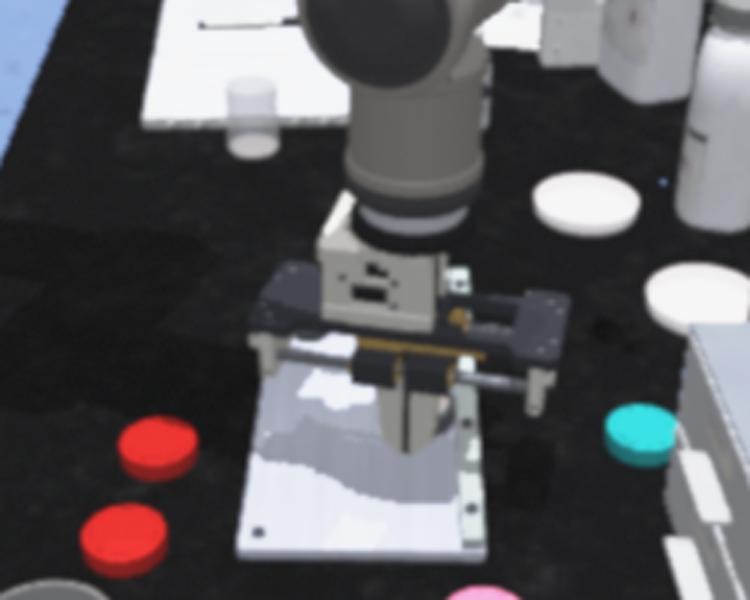

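Emit:
step_arm(series="1 0.06 -0.01 0.005 0 0 0;1 0.12 -0.025 0.005 0 0 0;1 0.18 -0.035 0.005 0 0 0;1 0.24 -0.05 0.005 0 0 0;1 0.3 -0.06 0.005 0 0 0;1 0.36 -0.075 0.005 0 0 0;1 0.42 -0.085 0.005 0 0 0;1 0.48 -0.1 0.005 0 0 0;1 0.54 -0.11 0.005 0 0 0;1 0.6 -0.12 0.005 0 0 0;1 0.66 -0.135 0.005 0 0 0;1 0.72 -0.145 0.005 0 0 0;1 0.78 -0.16 0.005 0 0 0;1 0.84 -0.17 0.005 0 0 0;1 0.9 -0.185 0.005 0 0 0;1 0.95 -0.195 0.005 0 0 0;1 1 -0.205 0.005 0 0 0;1 1 -0.205 0.005 0 0 0")

```text
time: 12.75
tool_pos: [623.6, -104.9, 14.3]
tcp_rot: [3.142, -0.0, 1.31]
contact_force: [-0.0, -0.3, -0.1]
grip_width: 0.2
finger_force: 0.0
```

```bash
python3 look.py 35 52 side; python3 -c "
from h import *; go((28,81),14)"
```

```text
side puck [39.7 41.1] 141
t 12.8 tcp [ 623.7 -105.2   14.3] stage [28.3 20.7] rot [ 3.141 -0.     1.309] F [ 0.6 -0.5  0.8] to [632.3 -74.4  14. ] shift [32.   0.4  0.4] share [0.4   0.005 0.004] grip 0.3574235576851427
t 12.8 tcp [ 623.7 -105.2   14.3] stage [28.3 20.7] rot [ 3.141 -0.     1.309] F [ 0.6 -0.5  0.8] to [627. -45.  14.] shift [ 59.  -12.3   0.4] share [ 0.738 -0.153  0.004] grip 0.3574235576851427
```

View pics/last.png

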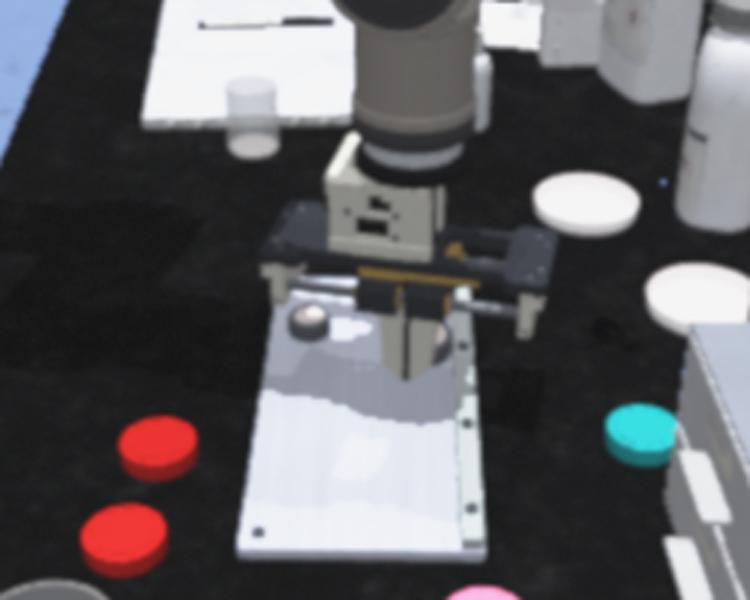

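Emit:
step_arm(series="1 0.06 -0.01 0 0 0 0;1 0.12 -0.025 0 0 0 0;1 0.18 -0.035 0 0 0 0;1 0.24 -0.05 0 0 0 0;1 0.3 -0.06 0 0 0 0;1 0.36 -0.075 0 0 0 0;1 0.42 -0.085 0 0 0 0;1 0.48 -0.1 0 0 0 0;1 0.54 -0.11 0 0 0 0;1 0.59 -0.12 0 0 0 0;1 0.63 -0.13 0 0 0 0;1 0.66 -0.135 0 0 0 0;1 0.68 -0.14 0 0 0 0;1 0.69 -0.14 0 0 0 0;1 0.7 -0.143 0 0 0 0;1 0.7 -0.143 0 0 0 0")

```text
time: 14.4
tool_pos: [627.0, -48.5, 14.3]
tcp_rot: [3.142, -0.0, 1.309]
contact_force: [0.2, 0.1, -0.1]
grip_width: 0.5
finger_force: 0.0
```

Emit:
step_arm(series="1 0.01 -0.002 0 0 0 0;1 0.02 -0.004 0 0 0 0;1 0.02 -0.004 0 0 0 0")

```text
time: 14.7
tool_pos: [627.1, -46.8, 14.3]
tcp_rot: [3.141, -0.0, 1.309]
contact_force: [0.1, -0.3, 0.3]
grip_width: 0.1
finger_force: 0.1
```

Emit:
step_arm(series="1 0.01 -0.002 0 0 0 0;1 0.01 -0.002 0 0 0 0")

```text
time: 14.9
tool_pos: [627.2, -46.1, 14.3]
tcp_rot: [3.141, 0.0, 1.309]
contact_force: [-0.2, -0.7, -0.2]
grip_width: 0.6
finger_force: 0.4
```

Emit:
step_arm(series="1 0.01 -0.002 0 0 0 0;1 0.01 -0.002 0 0 0 0")

```text
time: 15.1
tool_pos: [627.2, -45.9, 14.3]
tcp_rot: [3.141, 0.001, 1.309]
contact_force: [-1.1, -4.8, 0.2]
grip_width: -0.1
finger_force: 2.2
```

Emit:
step_arm(series="1 -0.1 0 0 0 0 0;1 -0.3 0 0 0 0 0;1 -0.5 0 0 0 0 0;1 -0.5 0 -0.5 0 0 0;1 -0.8 -0.5 -1 0 0 0;1 -1 -1 -1 0 0 0;1 -1 -1 -1 0 0 0;1 -1 -1 -1 0 0 0")

```text
time: 15.9
tool_pos: [528.5, -103.0, 95.0]
tcp_rot: [3.141, -0.0, 1.307]
contact_force: [0.1, -0.6, 0.7]
grip_width: 0.4
finger_force: 0.0
```

Emit:
step_arm(series="1 0 -1 -1 0 0 0;1 0 -1 -1 0 0 0;1 0 -1 -1 0 0 0;1 0 -1 -1 0 0 0;1 0 -1 -1 0 0 0")

```text
time: 16.4
tool_pos: [453.3, -81.6, 173.9]
tcp_rot: [3.14, -0.0, 1.309]
contact_force: [0.6, 0.4, 0.1]
grip_width: 0.7
finger_force: 0.0
```

```bash
python3 look.py 35 115 top side; python3 look.py -46 77 top side; python3 - <<'E'
from h import *
p=cam("side"); a=cv2.resize(p["frame"][215:335,250:360,::-1],None,fx=4,fy=4,interpolation=cv2.INTER_CUBIC)
p=cam("top"); b=cv2.resize(p["frame"][205:285,285:365,::-1],None,fx=4,fy=4,interpolation=cv2.INTER_CUBIC)
b=cv2.copyMakeBorder(b,0,a.shape[0]-b.shape[0],0,0,cv2.BORDER_CONSTANT)
cv2.imwrite("pics/fin.png",np.hstack([a,b]))
E
```

```text
top puck [ 34.9 113.8] 142
side puck [ 35.6 113. ] 140
t 16.5 tcp [452.7 -81.4 173.1] stage [-143.8   34.1] rot [-3.14  -0.     1.309] F [ 0.   0.9 -0.3] to [636.1 -11.5  14. ] shift [114.9 159.2 159. ] share [1.437 1.991 1.987] grip 0.6446637950406839
top puck [-46.3  77. ] 41
side puck [-45.3  75.4] 51
t 16.6 tcp [452.4 -81.3 173.1] stage [-144.2   34.3] rot [-3.14  -0.     1.309] F [-0.4 -0.4  0.8] to [552.9 -44.5  14. ] shift [ 61.5  87.9 159. ] share [0.768 1.099 1.988] grip 0.8551748744375406
```

View pics/fin.png

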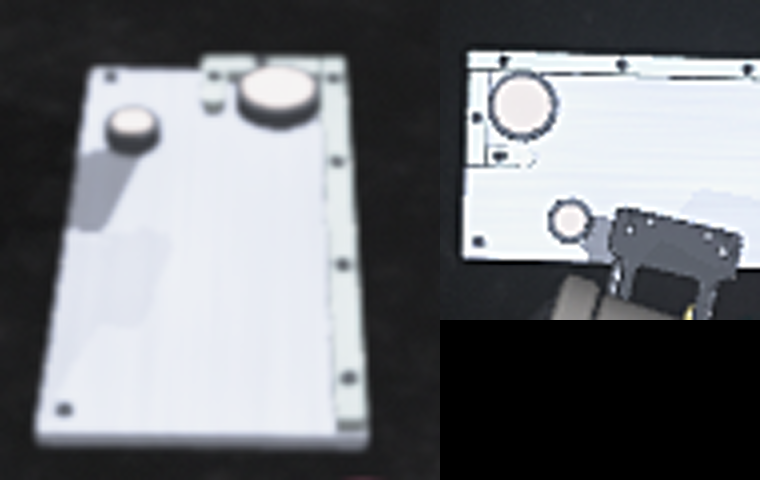

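```bash
python3 -c "
from plant import order; print(order.close_job())"
```

```text
the job is handed in; nothing more can be done
None
```

I pushed the large puck to the rail well before the pocket, slid it along the rail into the pocket until I felt about 5 N against the stop, and handed the job in at about 17 s. The last camera check put the puck at x = 35 mm and y = 113–114 mm in the stage frame, against a seat of 35 and 115. That is within about 2 mm, and the small puck showed no measurable move.

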